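Unlock the display plank and hold it out at the mark

TASK

Take the key out of its wooden holder, push it fully into the lock on the display plinth and turn it clockwise until it stops, so that the bolt clears the plank; leave the key in the lock. Then slide the plank straight out along the plinth, without lifting it, until its front edge is level with the upright fin of the marker, and hold it there flat on the plinth: it would tip off if let go, so finish while still holding it. Leave the marker and the other things on the counter where they are.

Things in the scene. Friction and masses are not known exactly. Their poses are not given: they have to be found in the camera images.
- plinth: white display plinth, fixed, deck 70 mm high, 310 mm deep, y = -85 to +140 mm. Origin: middle of the plank's lane at the front edge, at counter height; x points out over the front edge (the way the plank slides), y left, z up. A gauge bar (top 64 mm high) along the right side at y = -96 mm projects 125 mm past the front edge. Lock case at the front left, centred at x = -30, y = 105 mm
- bolt: steel bolt 12 (x) x 50 (y) x 9.5 (z) mm, origin at its centre, axes as the plinth's. It slides in the lock case (60 x 62 mm, top 88 mm above the counter) and bars the plank's way, reaching 18 mm across in front of the plank's left corner; turning the lock draws it back to the left, clear of the plank from 1.1 rad on
- lock_mouth (a point): centre of the key slot's mouth on top of the round lock cylinder (57 mm across, top 110 mm above the counter, centred on the lock case). Turns with it: x along the slot, z up. Slot 25 x 9 mm, 18 mm deep; lies along the plinth's x axis when locked
- lock (a joint): turn of the lock cylinder, rad: 0 locked, grows clockwise seen from above, stop at 1.3; light friction (0.04 N m), stays where left. The key has about 0.15 rad of play in the slot: turn it about 1.45 rad from the slot's starting direction to reach the stop
- key_grip (a point): key, loose, 50 g, upright in its holder: black flat bow 30 (x) x 10 (y) x 40 (z) mm, steel blade 20 (x) x 6 (y) x 16 (z) mm with a rounded foot under it. This point, in the bow, is 22 mm above the bow's lower face (shoulder), 38 mm above the blade's tip; x along the bow's width, z up. Fits both ways round. Fully in, the shoulder rests on the lock's (or holder's) top, this point 22 mm above it
- key_tip (a point): tip of the key's blade, on its centre line; axes as key_grip
- key_block: the key's holder: fixed dark wooden block, 60 (x) x 45 (y) x 26 (z) mm, origin at the centre of its underside, key slot along its x in the middle of its top, 18 mm deep. It stands to the left or to the right of the plinth; the key stands centred in it, along its x
- plank: plywood plank, loose, 200 (x) x 120 (y) x 12 (z) mm, origin at the centre of its underside, 0.31 to 0.61 kg, flat on the deck behind the bolt; x points to the front edge, which has a 20 mm steel strip, z up. Centre of mass about 56 mm behind the front edge: beyond that overhang it tips unless held at the rear
- plank_front (a point): middle of the plank's front edge, half-way up its thickness; axes as the plank's
- plank_rib (a point): centre of the upright wooden rib fixed on the plank, to grasp or push it by: 18 (x) x 70 (y) x 38 (z) mm, top 120 mm above the counter; 19 mm above the plank's top face, 175 mm behind the front edge, 25 mm ahead of the rear edge; axes as the plank's
- marker: dark marker block 22 x 26 x 6 mm with an upright fin, on the gauge bar beside the plank's way; origin under its centre, axes as the plinth's; could be pushed along the bar but stays put (3 N): leave it
- marker_tip (a point): the mark: centre of the marker's fin (4 mm thick along x, 16 mm wide, 30 mm high, top 100 mm above the counter), 76 to 110 mm beyond the plinth's front edge, about 25 mm right of the plank's side
- toy_car: bystander: toy car, 76 x 38 x 31 mm; origin at the centre of its underside; leave it alone
- toy_robot: bystander: toy robot figure, 22 x 30 x 38 mm, stands on the plinth's deck behind the lock; origin at the centre of its underside; leave it alone
- blister_pack: bystander: clear pack on a card, 55 x 100 x 150 mm; origin at the centre of its underside; leave it alone
- toy_box: bystander: boxed toy, 60 x 120 x 140 mm; origin at the centre of its underside; leave it alone
- stapler: bystander: stapler, 130 x 34 x 41 mm; origin at the centre of its underside; leave it alone
- tape_dispenser: bystander: tape dispenser, 130 x 60 x 82 mm; origin at the centre of its underside; leave it alone
- pen_cup: bystander: cup of pens, 72 mm across, 139 mm high; origin at the centre of its underside; leave it alone

How it is judged:
By the outcome, as a careful person would: the job done as asked, in the order asked, and still so for the second after the job is handed in, while the arm keeps its last pose, push and grip.
It also fails if it takes over 64 s, if anything falls off the work surface, if the arm or the gripper's body presses on something with over 40 N, if the wrist force passes 120 N, or if a joint passes its speed limit or range.

ROBOT

A 6-joint arm with a two-finger parallel gripper is mounted at the origin on the work surface. World frame = base frame: x ahead of the robot, y to its left, z up, the work surface at z = 0. Lengths are in m, angles in degrees, forces in N, time in s.
With the tool pointing down it reaches from about 0.275 to 0.85 m from the base axis. Payload 19 kg.
Tool frame: the origin (TCP) lies on the centre line of the jaws, within the pads' length; the fingertips stand 8 mm ahead of it and the grasp point (between the pads) lies 11 mm behind it; x points along the fingers, z is the direction in which the jaws open and shut, and the axes are right-handed (so a half turn about x gives the same grasp; the last joint's range is limited). The gripper opens to 85 mm and grips with 20 to 120 N. Pads are 22 mm wide; open, the fingers measure 114 mm over their backs; the gripper's body (76 mm by 85 mm) begins 54 mm behind the grasp point. The pads swing forward as they close: fully open they stand 13 mm farther back than shut.
Start: joints at [-77.636, 8.623, 82.357, -0, 89.026, -7.678], TCP at [0.197, -0.54, 0.239] pointing down, gripper open.
Joint ranges: [-160.23, 160.23], [-39.13, 120.54], [6.94, 153.29], [-79.49, 259.48], [9.18, 160.14], [-161.06, 161.06]. Speed limits (degrees/s): [108.29, 108.29, 127.2, 172.46, 172.46, 172.46].

INTERFACE

Orientations are given as [roll, pitch, yaw] about the fixed x, y, z axes, in that order (R = Rz(yaw) Ry(pitch) Rx(roll)).
In Python, from rig import robot gives the robot as it stands.
- The arm moves only by the shell command python3 -m inch 'ROWS' [OPENING]. ROWS is JSON, a list of rows, each a list of 6 numbers: the shift along the tool's x, y, z in cm, then the turn, a rotation vector about the tool's x, y, z in degrees. A call has exactly 5 rows; each row shifts and turns the pose as measured when the row begins, along the tool's axes as they then stand; what a row does not reach is not made up. A row lasts 1/10 s, in which the tool goes at most 50 mm and 8.59 degrees, less where a joint would pass 70% of its speed; a pose out of reach is approached as far as the arm can. A call is refused whole if a number of a shift passes 5 or a number of a turn 8.59, either way. A call with a gripper value outside its range is refused whole. OPENING is the opening in per cent of the stroke, from 0 (shut) to 100 (fully open), set as the call begins (- or left out, the last holds). The fingers move at their own pace and stop on an object; the grip force is fixed at half the most. Time passes only in rows, so rows that do not move let the fingers close, or fill a call up. It gives the time, the measured TCP pose, the force and the opening at its end, in the units of the state.
- robot.sense(): the state, without advancing time (a new reading comes with each control period).
- robot.read_camera(name): name is "side" or "top"; returns the picture (420x560x3 uint8, blue, green, red); there is no depth.
- robot.camera_info(name): a dict with "mtx" (3x3 intrinsics, pixels), "k1" (the pictures are not rectified: a ray, as slopes to the right and down, at radius r is drawn at 1 + k1 r^2 times it, then the intrinsics apply), "R" (3x3) and "t" (3): a world point X has camera coordinates R X + t. Camera axes: x right, y down, z forward; pixel columns grow to the right and rows downward; lengths in m; the calibration is good to about 2 mm. A picture is of the moment at which its call begins. camera_info takes no time and is no camera call.
- robot.job_done(): hands the job in, once; it reports no verdict.
The state is a dict: "time_s": time; "joint_positions": joint angles; "qvel": joint speeds; "joint_torque": joint torques, N m; "tool_pos": TCP position; "orientation": TCP orientation; "contact_force": force on the tool from outside, world axes, zero at the start; "moment": the same for the moment, N m; "grip_width": opening from 0.0 (shut) to 1.0 (fully open).
Only numpy, scipy, OpenCV 4.12 (cv2) and the standard library are available. Lean on these libraries where they do the work, as an engineer would, in place of code of your own. Each camera call takes 0.05 s, during which the arm holds its last target. There are 200 camera calls.

## Working session

There is one attempt and no reset: what is moved stays moved. The work goes in short steps, Python scripts to look and compute and a shell command to move; the robot and the scene stay as the last step left them, time stands still between calls to the robot, and variables do not carry over. Pictures are saved under pics/ and viewed, about 8 in all and at most 12, crops included, and the job is handed in when it is done.

```bash
mkdir -p pics; ls; python3 - <<'E'
from rig import robot
import cv2
for n in("side","top"):
    cv2.imwrite(f"pics/{n}0.png",robot.read_camera(n)); i=robot.camera_info(n); print(n,i)
print(robot.sense())
E
```

```text
pics
side {'mtx': array([[501.17324941,   0.        , 275.59086381],
       [  0.        , 501.17324941, 211.01613681],
       [  0.        ,   0.        ,   1.        ]]), 'k1': 0.011745996843213249, 'R': array([[-0.83277781, -0.55360515,  0.00156779],
       [-0.37070078,  0.55553041, -0.74428952],
       [ 0.41117156, -0.62040898, -0.66785526]]), 't': array([0.50193616, 0.32154831, 1.43030905])}
top {'mtx': array([[518.69280153,   0.        , 279.23802785],
       [  0.        , 518.69280153, 214.29074001],
       [  0.        ,   0.        ,   1.        ]]), 'k1': -0.09973797382326716, 'R': array([[-0.01024327, -0.99992747,  0.00633487],
       [-0.98964824,  0.00923064, -0.14321717],
       [ 0.14314831, -0.00773631, -0.98967101]]), 't': array([-0.02859045,  0.61774331,  1.43083193])}
{'time_s': 0.1, 'joint_positions': array([-7.76350865e+01,  8.64802938e+00,  8.23870250e+01, -2.10566874e-03,
        8.90254427e+01, -7.67750388e+00]), 'qvel': array([ 0.04312651, -0.07895718, -0.10316047,  0.08543131, -0.01426969,
        0.04299616]), 'joint_torque': array([ 5.00852679e-03, -7.14378262e+01, -5.71794391e+01,  3.82887595e-05,
        7.00891862e-03,  4.94057105e-06]), 'tool_pos': array([ 0.19699041, -0.53999258,  0.23875645]), 'orientation': array([174.31560871,  89.93946624, 104.35806302]), 'contact_force': array([-0.13255665,  0.80636726,  0.32864185]), 'moment': array([0.00816014, 0.00958292, 0.02712982]), 'grip_width': 1.0016256602122244}
```

View pics/top0.png

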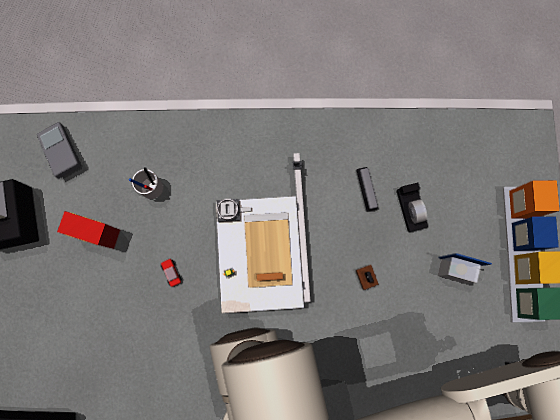

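View pics/side0.png

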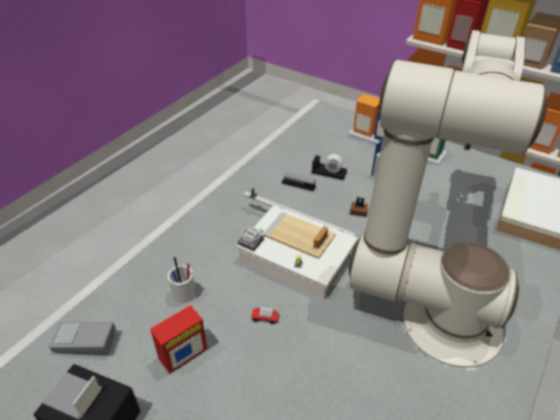

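```bash
cat > h.py <<'E'
import numpy as np, cv2
from rig import robot
def cam(n):
    i=robot.camera_info(n); return i["mtx"],float(i["k1"]),np.array(i["R"]),np.array(i["t"])
def proj(n,X):
    m,k,R,t=cam(n); X=np.atleast_2d(np.asarray(X,float))
    return cv2.projectPoints(X.reshape(-1,1,3),cv2.Rodrigues(R)[0],t,m,np.array([k,0,0,0.]))[0].reshape(-1,2)
def back(n,uv,z):
    m,k,R,t=cam(n); p=cv2.undistortPoints(np.array(uv,float).reshape(-1,1,2),m,np.array([k,0,0,0.])).reshape(-1,2)
    d=np.c_[p,np.ones(len(p))]@R; c=-R.T@t
    return c+d*((z-c[2])/d[:,2])[:,None]
def crop(img,x0,y0,x1,y1,s):
    return cv2.resize(img[y0:y1,x0:x1],None,fx=s,fy=s,interpolation=cv2.INTER_CUBIC)
def tile(fn,*cs):
    H=max(c.shape[0] for c in cs); cv2.imwrite(fn,np.hstack([cv2.copyMakeBorder(c,0,H-c.shape[0],0,0,cv2.BORDER_CONSTANT) for c in cs]))
def boxc(L,W,z0,z1,c,yaw):
    R=np.array([[np.cos(yaw),-np.sin(yaw)],[np.sin(yaw),np.cos(yaw)]])
    return np.array([[*(R@[sx*L/2,sy*W/2]+c),z] for z in(z0,z1) for sx,sy in((1,1),(1,-1),(-1,-1),(-1,1))])
E
python3 - <<'E'
from h import *
t=cv2.imread("pics/top0.png"); s=cv2.imread("pics/side0.png")
tile("pics/c1.png",crop(t,208,148,318,318,3.5),crop(t,345,255,390,300,8))
tile("pics/c2.png",crop(s,232,180,376,300,5))
E
```

```text
(no output)
```

View pics/c1.png

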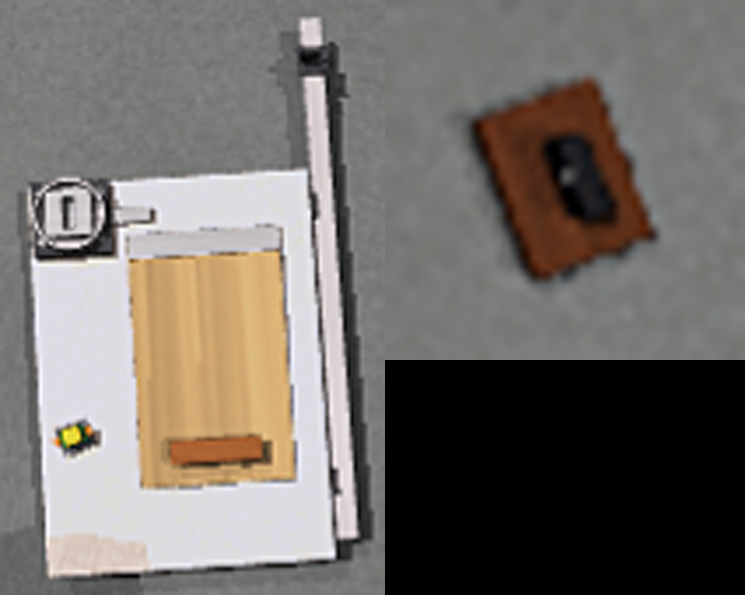

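View pics/c2.png

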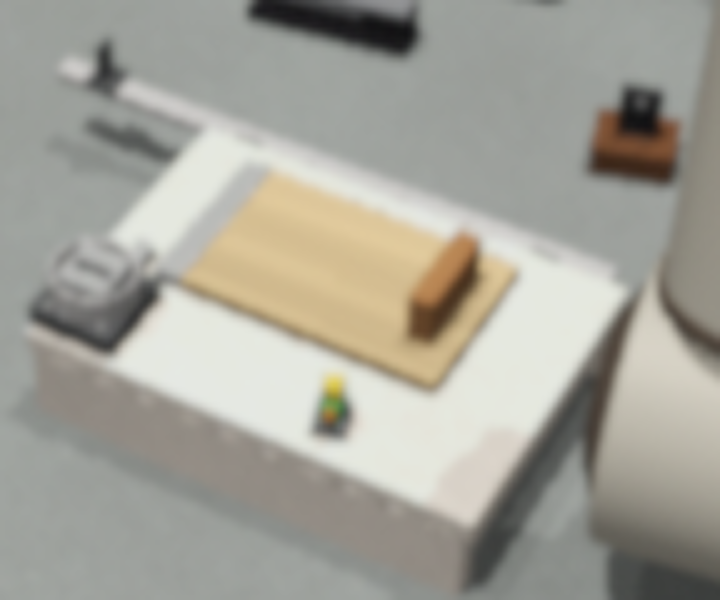

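```bash
cat > fit.py <<'E'
from h import *
from scipy.optimize import least_squares
f1=lambda p:(np.array(p)+.5)/3.5-.5+[208,148]
f2=lambda p:(np.array(p)+.5)/5-.5+[232,180]
def W(P,q): # plinth->world
    c,s=np.cos(q[2]),np.sin(q[2]); P=np.atleast_2d(P)
    return np.c_[c*P[:,0]-s*P[:,1]+q[0],s*P[:,0]+c*P[:,1]+q[1],P[:,2]]
PT=[(0,-.085,.07),(-.31,-.085,.07),(-.31,.14,.07),(-.03,.105,.110)]
T=f1([(306,169),(334,558),(48,577),(69,212)])
S=f2([(210,125),(628,288),(460,528),(97,267)])
def run(ct,cs):
    def r(q):
        e=[]
        if ct: e.append(proj("top",W(PT,q))-T)
        if cs: e.append(proj("side",W(PT,q))-S)
        return np.concatenate(e).ravel()
    o=least_squares(r,[.45,.05,0]); return o.x,o.fun.reshape(-1,2)
if __name__=="__main__":
    for a in((1,0),(0,1),(1,1)):
        q,f=run(*a); print(a,q[:2].round(4),np.degrees(q[2]).round(2)); print(f.round(2).tolist())
    # key block: brown mask
    for n,(x0,y0,x1,y1) in(("top",(345,255,390,300)),("side",(345,190,372,222))):
        im=cv2.imread(f"pics/{n}0.png").astype(int)[y0:y1,x0:x1]
        m=((im[...,2]-im[...,0])>30); ys,xs=np.nonzero(m); pts=np.c_[xs+x0,ys+y0].astype(np.float32)
        print(n,m.sum(),cv2.minAreaRect(pts),pts.min(0),pts.max(0))
    f3=lambda p:(np.array(p)+.5)/8-.5+[345,255]
    B=back("top",f3([(205,77),(90,120),(158,280),(272,237)]),.026); print("block corners",B.round(4).tolist(),B.mean(0))
    a=B[0]+B[1]-B[2]-B[3]; print("yaw",np.degrees(np.arctan2(a[1],a[0])),np.linalg.norm(B[0]-B[3]),np.linalg.norm(B[1]-B[0]))
    print("plank",back("top",f1([(127,236),(281,226),(296,480),(141,487)]),.082).round(4).tolist())
    print("rib",back("top",f1([(167,440),(264,435),(267,459),(172,466)]),.12).round(4).tolist())
    print("fin side",back("side",f2([(105,42)]),.1),"fin top",back("top",f1([(312,51)]),.1))
    print("barend",back("top",f1([(301,18),(322,18)]),.064))
E
python3 fit.py
```

```text
(1, 0) [0.6614 0.0045] 3.18
[[0.32, -0.24], [0.21, 0.07], [-0.25, 0.02], [-0.27, 0.12]]
(0, 1) [0.6617 0.0027] 2.24
[[0.15, -0.26], [-0.04, 0.76], [0.99, -0.1], [-1.15, -0.57]]
(1, 1) [0.6616 0.0039] 2.83
[[0.55, -0.13], [-0.23, 0.23], [-0.71, -0.32], [-0.11, -0.17], [-0.24, -0.15], [-0.02, 0.27], [1.78, -0.38], [-0.99, -0.28]]
top 272 ((366.9278259277344, 276.9123840332031), (21.323354721069336, 15.866873741149902), 68.96248626708984) [357. 265.] [377. 289.]
side 150 ((358.7027282714844, 208.28379821777344), (16.604297637939453, 10.850333213806152), 9.462322235107422) [351. 202.] [367. 214.]
block corners [[0.4737, -0.293, 0.026], [0.459, -0.2513, 0.026], [0.4021, -0.274, 0.026], [0.4166, -0.3152, 0.026]] [ 0.43784952 -0.28337666  0.026     ]
yaw 21.48916783120186 0.06129403147587439 0.044244425280244054
plank [[0.6107, 0.0635, 0.082], [0.6176, -0.0585, 0.082], [0.4177, -0.0677, 0.082], [0.4135, 0.0529, 0.082]]
rib [[0.4486, 0.031, 0.12], [0.4516, -0.0426, 0.12], [0.4335, -0.0447, 0.12], [0.4289, 0.0273, 0.12]]
fin side [[ 0.7540443  -0.08433595  0.1       ]] fin top [[ 0.75526112 -0.08449165  0.1       ]]
barend [[ 0.79198906 -0.07750669  0.064     ]
 [ 0.79185643 -0.09467798  0.064     ]]
```

```bash
cat > plan.py <<'E'
import sys; from h import *
from scipy.spatial.transform import Rotation as Ro
# usage: plan.py x y z heading(deg of tool z)  -> shift cm in tool axes and rotvec deg
def state():
    s=robot.sense(); return s,Ro.from_euler("xyz",s["orientation"],degrees=True).as_matrix()
def show():
    s,R=state(); print("t",round(s["time_s"],2),"pos",s["tool_pos"].round(4),"q",s["joint_positions"].round(1),"F",s["contact_force"].round(1),"M",s["moment"].round(2),"g",round(s["grip_width"],3))
    print("xdir",R[:,0].round(3),"zhead",np.degrees(np.arctan2(R[1,2],R[0,2])).round(2)); return s,R
def plan(x,y,z,h):
    s,R=show(); h=np.radians(h); zt=np.array([np.cos(h),np.sin(h),0]); xt=np.array([0,0,-1.])
    Rt=np.c_[xt,np.cross(zt,xt),zt]
    rv=np.degrees(Ro.from_matrix(R.T@Rt).as_rotvec()); d=R.T@(np.array([x,y,z])-s["tool_pos"])*100
    print("shift cm",d.round(2),"rot",rv.round(2))
if __name__=="__main__":
    a=list(map(float,sys.argv[1:])); plan(*a) if a else show()
E
python3 plan.py .4378 -.2834 .15 111.5; python3 plan.py .4378 -.2834 .15 -68.5
```

```text
t 0.1 pos [ 0.197  -0.54    0.2388] q [-77.6   8.6  82.4  -0.   89.   -7.7] F [-0.1  0.8  0.3] M [0.01 0.01 0.03] g 1.002
xdir [-0.     0.001 -1.   ] zhead -69.96
shift cm [  8.9   31.42 -15.84] rot [ 1.7854e+02 -1.0000e-02  9.0000e-02]
t 0.1 pos [ 0.197  -0.54    0.2388] q [-77.6   8.6  82.4  -0.   89.   -7.7] F [-0.1  0.8  0.3] M [0.01 0.01 0.03] g 1.002
xdir [-0.     0.001 -1.   ] zhead -69.96
shift cm [  8.9   31.42 -15.84] rot [-1.46 -0.06 -0.01]
```

```bash
python3 -m inch '[[0,4,-2,-0.5,0,0],[0,4,-2,-0.5,0,0],[0,4,-2,-0.5,0,0],[0,4,-2,0,0,0],[0,4,-2,0,0,0]]' 100; python3 -m inch '[[0,4,-2,0,0,0],[0,4,-2,0,0,0],[0,3,-1.6,0,0,0],[2,0,0,0,0,0],[2,0,0,0,0,0]]' 60; python3 plan.py .4378 -.2834 .10 -68.5
```

```text
time_s: 0.6
tool_pos: [0.349, -0.3726, 0.2362]
orientation: [-172.2, 89.7, 118.9]
contact_force: [-1.0, -0.9, -0.4]
grip_width: 1.0
time_s: 1.1
tool_pos: [0.4376, -0.2716, 0.197]
orientation: [146.8, 89.8, 78.3]
contact_force: [0.8, -0.9, 0.0]
grip_width: 0.6
t 1.1 pos [ 0.4376 -0.2716  0.197 ] q [-40.5   2.5  93.9   0.2  83.6  28. ] F [ 0.8 -0.9  0. ] M [-0.02 -0.   -0.02] g 0.6
xdir [ 0.001  0.003 -1.   ] zhead -68.51
shift cm [ 9.7  -0.43  1.13] rot [-0.01 -0.16 -0.11]
```

```bash
python3 -m inch '[[3,-0.4,1.1,0,0,0],[3,0,0,0,0,0],[3,0,0,0,0,0],[0,0,0,0,0,0],[0,0,0,0,0,0]]' 40;  python3 plan.py .4378 -.2834 .038 -68.5
```

```text
time_s: 1.6
tool_pos: [0.4375, -0.2814, 0.102]
orientation: [178.7, 89.6, 110.3]
contact_force: [-0.1, 0.1, 0.4]
grip_width: 0.401
t 1.6 pos [ 0.4375 -0.2814  0.102 ] q [-41.3   7.3 100.2   0.2  72.8  27. ] F [-0.1  0.1  0.4] M [-0.03 -0.04 -0.08] g 0.401
xdir [-0.002  0.006 -1.   ] zhead -68.38
shift cm [ 6.4  -0.04  0.24] rot [ 0.12 -0.36 -0.01]
```

```bash
python3 -m inch '[[2,0,0.2,0,-0.3,0],[2,0,0,0,0,0],[1.6,0,0,0,0,0],[0.8,0,0,0,0,0],[0,0,0,0,0,0]]';  python3 plan.py .4378 -.2834 .038 -68.5
```

```text
time_s: 2.1
tool_pos: [0.4415, -0.2859, 0.0446]
orientation: [30.4, 89.5, -38.0]
contact_force: [0.1, 0.9, 1.3]
grip_width: 0.401
t 2.1 pos [ 0.4415 -0.2859  0.0446] q [-41.3  11.1 103.3   0.   65.1  27. ] F [0.1 0.9 1.3] M [-0.01  0.    0.03] g 0.401
xdir [ 0.008 -0.006 -1.   ] zhead -68.38
shift cm [ 0.65 -0.25 -0.37] rot [ 0.12  0.47 -0.28]
```

```bash
python3 -m inch '[[0,-0.25,-0.37,0,0.5,-0.3],[0.65,0,0,0,0,0],[0,0,0,0,0,0],[0,0,0,0,0,0],[0,0,0,0,0,0]]' 30;  python3 plan.py .4378 -.2834 .038 -68.5
```

```text
time_s: 2.6
tool_pos: [0.4388, -0.2843, 0.0412]
orientation: [22.7, 89.8, -45.7]
contact_force: [0.2, 0.7, 1.1]
grip_width: 0.303
t 2.6 pos [ 0.4388 -0.2843  0.0412] q [-41.4  11.2 103.6  -0.   65.   27. ] F [0.2 0.7 1.1] M [-0.02 -0.06  0.03] g 0.303
xdir [ 0.002 -0.002 -1.   ] zhead -68.38
shift cm [ 0.32 -0.06 -0.12] rot [ 0.12  0.16 -0.07]
```

```bash
python3 -m inch '[[0.4,0,-0.1,0,0.2,0],[0.1,0,0,0,0,0],[0,0,0,0,0,0],[0,0,0,0,0,0],[0,0,0,0,0,0]]' 30;  python3 plan.py .4378 -.2834 .038 -68.5; python3 - <<'E'
from h import *
t=robot.read_camera("top");s=robot.read_camera("side")
tile("pics/c3.png",crop(t,330,240,400,310,5),crop(s,325,165,395,235,6))
E
```

```text
time_s: 3.1
tool_pos: [0.4384, -0.2833, 0.0359]
orientation: [132.1, 89.9, 63.7]
contact_force: [0.1, -0.9, 0.3]
grip_width: 0.298
t 3.1 pos [ 0.4384 -0.2833  0.0359] q [-4.140e+01  1.160e+01  1.039e+02  1.000e-01  6.460e+01  2.690e+01] F [ 0.1 -0.9  0.3] M [0.03 0.02 0.  ] g 0.298
xdir [ 0.001  0.001 -1.   ] zhead -68.38
shift cm [-0.21 -0.06 -0.02] rot [ 0.12 -0.06 -0.07]
```

View pics/c3.png

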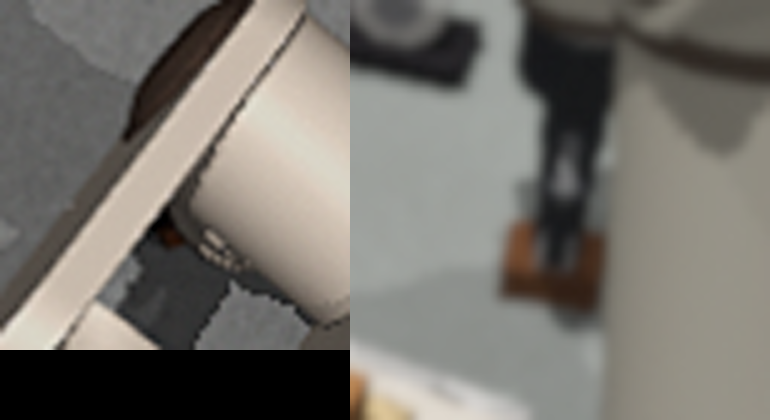

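The side crop (right tile, around 555,215) shows the open fingers straddling the key just above the holder; the arm hides it from the top camera. I'll rise 2 mm and close.

```bash
python3 -m inch '[[-0.25,0,0,0,0,0],[0,0,0,0,0,0],[0,0,0,0,0,0],[0,0,0,0,0,0],[0,0,0,0,0,0]]' 0; python3 -m inch '[[0,0,0,0,0,0],[0,0,0,0,0,0],[0,0,0,0,0,0],[0,0,0,0,0,0],[0,0,0,0,0,0]]' 0;  python3 plan.py .4378 -.2834 .038 -68.5
```

```text
time_s: 3.7
tool_pos: [0.4385, -0.2834, 0.0388]
orientation: [115.1, 89.9, 46.7]
contact_force: [0.0, -0.2, -1.0]
grip_width: 0.107
time_s: 4.2
tool_pos: [0.4385, -0.2834, 0.0388]
orientation: [119.0, 89.9, 50.6]
contact_force: [0.4, 0.3, -0.1]
grip_width: 0.106
t 4.2 pos [ 0.4385 -0.2834  0.0388] q [-4.140e+01  1.140e+01  1.037e+02  1.000e-01  6.490e+01  2.700e+01] F [ 0.4  0.3 -0.1] M [-0.08 -0.    0.02] g 0.106
xdir [ 0.001  0.001 -1.   ] zhead -68.37
shift cm [ 0.08 -0.07 -0.02] rot [ 0.13 -0.04 -0.08]
```

```bash
python3 -m inch '[[-1,0,0,0,0,0],[-1,0,0,0,0,0],[-1.5,0,0,0,0,0],[-3,0,0,0,0,0],[-4,0,0,0,0,0]]'; python3 -m inch '[[-4,0,0,0,0,0],[-4,0,0,0,0,0],[0,0,0,-8,0,0],[0,0,0,-8,0,0],[0,0,0,-8,0,0]]';python3 -m inch '[[0,0,0,-8,0,0],[0,0,0,-8,0,0],[0,0,0,-8,0,0],[0,0,0,-8,0,0],[0,0,0,-8,0,0]]'; python3 plan.py .6258 .1077 .20 93.1
```

```text
time_s: 4.7
tool_pos: [0.4367, -0.282, 0.1455]
orientation: [-164.5, 89.6, 127.1]
contact_force: [0.2, -0.5, -0.1]
grip_width: 0.108
time_s: 5.2
tool_pos: [0.4373, -0.2825, 0.2408]
orientation: [22.3, 89.7, -21.4]
contact_force: [0.2, -0.4, -1.3]
grip_width: 0.108
time_s: 5.7
tool_pos: [0.4366, -0.2815, 0.2466]
orientation: [-25.8, 89.5, -27.8]
contact_force: [-0.4, -0.0, -1.2]
grip_width: 0.112
t 5.7 pos [ 0.4366 -0.2815  0.2466] q [-41.4   1.5  89.3   0.1  88.7 -39.4] F [-0.4 -0.  -1.2] M [-0.02  0.02  0.09] g 0.112
xdir [ 0.008 -0.004 -1.   ] zhead -1.99
shift cm [ 4.65 39.57 17.52] rot [-95.09   0.17   0.58]
```

```bash
python3 -m inch '[[0,0,0,-8.5,0,0.3],[0,0,0,-8.5,0,0.3],[0,0,0,-8.5,0,0],[0,0,0,-8.5,0,0],[0,0,0,-8.5,0,0]]'; python3 -m inch '[[0,0,0,-8.5,0,0],[0,0,0,-8.5,0,0],[0,0,0,-8.5,0,0],[0,0,0,-8.5,0,0],[0,0,0,-8.5,0,0]]'; python3 plan.py .6258 .1077 .20 93.1
```

```text
time_s: 6.2
tool_pos: [0.4358, -0.2804, 0.2519]
orientation: [-16.7, 89.4, 24.3]
contact_force: [-1.0, -0.6, -0.7]
grip_width: 0.107
time_s: 6.7
tool_pos: [0.4349, -0.2794, 0.2572]
orientation: [-72.0, 89.3, 12.0]
contact_force: [-0.5, -0.1, -0.2]
grip_width: 0.113
t 6.7 pos [ 0.4349 -0.2794  0.2572] q [ -41.6    1.    88.5    0.6   90.  -125.6] F [-0.5 -0.1 -0.2] M [ 0.02 -0.03  0.01] g 0.113
xdir [ 0.012  0.003 -1.   ] zhead 83.96
shift cm [  6.05 -14.84  40.48] rot [-9.14  0.17  0.69]
```

```bash
python3 -m inch '[[0,-1.6,4.4,0,0,0.7],[0,-1.6,4.4,0,0,0],[0,-1.6,4.4,0,0,0],[0,-1.6,4.4,0,0,0],[0,-1.6,4.4,0,0,0]]'; python3 -m inch '[[0,-1.6,4.4,0,0,0],[0,-1.6,4.4,0,0,0],[0,-1.6,4.4,0,0,0],[0,-1,3,0,0,0],[0,0,0,0,0,0]]'; python3 plan.py .6258 .1077 .20 93.1
```

```text
time_s: 7.2
tool_pos: [0.5361, -0.0656, 0.2632]
orientation: [-54.4, 89.8, 29.7]
contact_force: [1.0, -1.3, -1.2]
grip_width: 0.106
time_s: 7.7
tool_pos: [0.612, 0.1024, 0.2688]
orientation: [-62.0, 89.6, 22.4]
contact_force: [0.1, -0.6, -0.9]
grip_width: 0.108
t 7.7 pos [0.612  0.1024 0.2688] q [  2.3  13.4  73.3   0.1  92.9 -82.1] F [ 0.1 -0.6 -0.9] M [-0.02  0.05 -0.04] g 0.108
xdir [ 0.006  0.002 -1.   ] zhead 84.39
shift cm [ 6.89 -1.28  0.64] rot [-8.71  0.15  0.33]
```

```bash
python3 -m inch '[[2,-1.3,0.6,0,0.1,0.3],[2.5,0,0,0,0,0],[2.5,0,0,0,0,0],[2.5,0,0,-4.5,0,0],[0,0,0,-4.2,0,0]]'; python3 -m inch '[[0,0,0,0,0,0],[0,0,0,0,0,0],[0,0,0,0,0,0],[0,0,0,0,0,0],[0,0,0,0,0,0]]';python3 plan.py .6258 .1077 .16 93.1;  python3 - <<'E'
from h import *
t=robot.read_camera("top");s=robot.read_camera("side")
cv2.imwrite("pics/top1.png",t);cv2.imwrite("pics/side1.png",s)
tile("pics/c4.png",crop(t,200,170,260,250,6),crop(s,220,195,280,265,7))
E
```

```text
time_s: 8.2
tool_pos: [0.6254, 0.1071, 0.1757]
orientation: [-81.1, 89.8, 12.3]
contact_force: [-0.1, 0.0, 0.1]
grip_width: 0.105
time_s: 8.7
tool_pos: [0.6253, 0.1056, 0.1791]
orientation: [-86.5, 89.6, 6.5]
contact_force: [0.5, -0.1, 0.2]
grip_width: 0.103
t 8.7 pos [0.6253 0.1056 0.1791] q [  2.6  16.9  79.3   0.   83.4 -90.5] F [ 0.5 -0.1  0.2] M [-0.03  0.01  0.01] g 0.103
xdir [ 0.006  0.001 -1.   ] zhead 93.07
shift cm [ 1.91 -0.05  0.2 ] rot [-0.03  0.02  0.37]
```

View pics/c4.png

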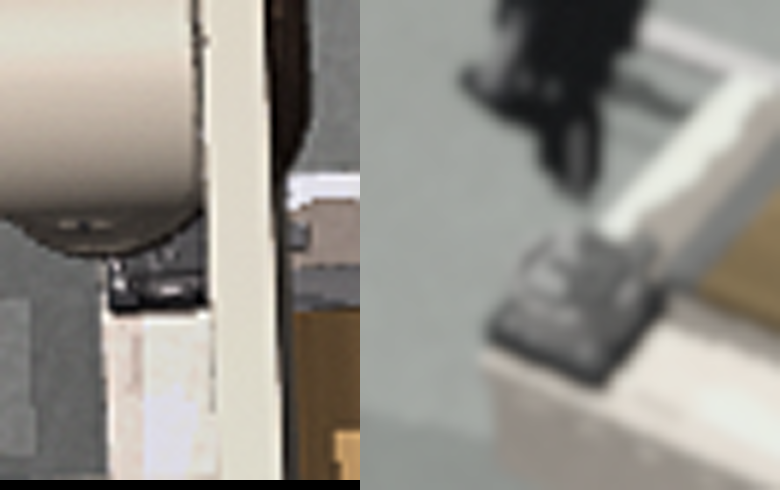

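```bash
python3 - <<'E'
from fit import *
print(back("top",f1([(69,212),(68,214)]),.11).round(4), back("side",f2([(97,267),(92,272)]),.11).round(4))
t=cv2.imread("pics/top0.png"); s=cv2.imread("pics/side0.png")
q=[.6614,.0045,np.radians(3.1)]
a=np.linspace(0,2*np.pi,60); cyl=np.c_[-.03+.0285*np.cos(a),.105+.0285*np.sin(a),0*a+.11]
slot=np.array([[-.03+i*.0125,.105+j*.0045,.11] for i,j in((1,1),(1,-1),(-1,-1),(-1,1))])
out=[]
for n,im,(x0,y0,x1,y1),k in(("top",t,(212,192,245,226),11),("side",s,(232,220,270,255),11)):
    c=crop(im,x0,y0,x1,y1,k)
    for P in(cyl,slot):
        p=(proj(n,W(P,q))-[x0,y0]+.5)*k; cv2.polylines(c,[np.int32(p)],True,(0,0,255),1)
    out.append(c)
tile("pics/c5.png",*out)
E
```

```text
[[0.626  0.107  0.11  ]
 [0.6244 0.1077 0.11  ]] [[0.6232 0.1066 0.11  ]
 [0.6232 0.1119 0.11  ]]
```

View pics/c5.png

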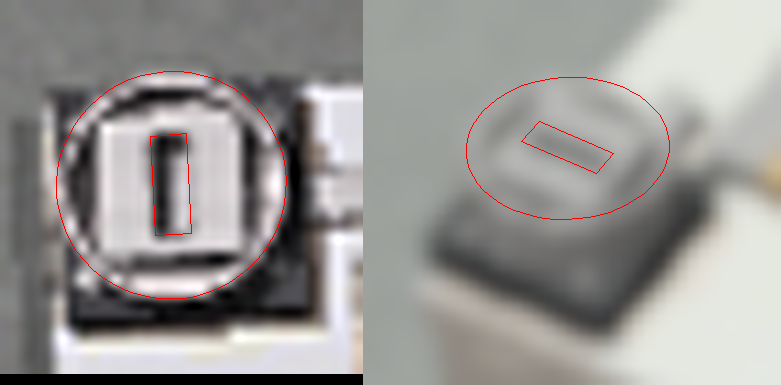

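```bash
python3 -m inch '[[1,0.05,0.2,0,0,0.4],[1,0,0,0,0,0],[1,0,0,0,0,0],[0,0,0,0,0,0],[0,0,0,0,0,0]]'; python3 plan.py .6247 .1077 .143 93.1
```

```text
time_s: 9.3
tool_pos: [0.6242, 0.108, 0.1449]
orientation: [81.8, 89.8, 174.9]
contact_force: [0.4, -0.6, 0.1]
grip_width: 0.104
t 9.3 pos [0.6242 0.108  0.1449] q [  2.8  18.3  81.6   0.   80.4 -90.2] F [ 0.4 -0.6  0.1] M [ 0.01 -0.02  0.02] g 0.104
xdir [-0.003  0.    -1.   ] zhead 93.08
shift cm [ 0.19 -0.05 -0.04] rot [-0.02  0.03 -0.18]
```

```bash
python3 -m inch '[[0.4,-0.05,0,0,0,-0.2],[0.4,0,0,0,0,0],[0.3,0,0,0,0,0],[0,0,0,0,0,0],[0,0,0,0,0,0]]'; python3 plan.py .6247 .1077 .1228 93.1
```

```text
time_s: 9.8
tool_pos: [0.625, 0.1079, 0.1335]
orientation: [-76.0, 89.9, 17.1]
contact_force: [-0.0, -0.2, -0.0]
grip_width: 0.106
t 9.8 pos [0.625  0.1079 0.1335] q [  2.8  18.6  82.5   0.   78.8 -90.2] F [-0.  -0.2 -0. ] M [-0.04  0.03  0.02] g 0.106
xdir [ 0.001  0.    -1.   ] zhead 93.08
shift cm [ 1.07  0.03 -0.02] rot [-0.02  0.02  0.08]
```

```bash
python3 -m inch '[[0.3,0,0,0,0,0],[0.3,0,0,0,0,0],[0.3,0,0,0,0,0],[0.2,0,0,0,0,0],[0,0,0,0,0,0]]'; python3 plan.py .6247 .1077 .1228 93.1
```

```text
time_s: 10.3
tool_pos: [0.6254, 0.108, 0.1227]
orientation: [-83.7, 89.8, 9.4]
contact_force: [-2.0, -0.2, 4.6]
grip_width: 0.108
t 10.3 pos [0.6254 0.108  0.1227] q [  2.8  19.   83.2   0.   77.6 -90.2] F [-2.  -0.2  4.6] M [-0.03  0.3  -0.04] g 0.108
xdir [ 0.003  0.001 -1.   ] zhead 93.07
shift cm [-0.01  0.07 -0.02] rot [-0.03  0.02  0.18]
```

```bash
python3 -m inch '[[0,0.05,0,8,0,0.2],[0.05,0,0,8,0,0],[0.05,0,0,8,0,0],[0.05,0,0,8,0,0],[0,0,0,0,0,0]]'; python3 plan.py .625 .1077 .1228 10
```

```text
time_s: 10.8
tool_pos: [0.6253, 0.1068, 0.1228]
orientation: [-103.7, 89.9, -43.9]
contact_force: [-1.1, 0.1, -0.6]
grip_width: 0.108
t 10.8 pos [0.6253 0.1068 0.1228] q [  2.8  19.1  83.1  -0.1  77.7 -57. ] F [-1.1  0.1 -0.6] M [-0.04  0.11  0.02] g 0.108
xdir [ 0.001 -0.001 -1.   ] zhead 59.81
shift cm [0.   0.07 0.06] rot [4.981e+01 2.000e-02 1.100e-01]
```

```bash
python3 -m inch '[[0.03,0.07,0.06,8,0,0],[0.05,0,0,8,0,0],[0.05,0,0,8,0,0],[0.05,0,0,8,0,0],[0,0,0,0,0,0]]'; python3 plan.py .625 .1077 .1228 10;python3 -m inch '[[0.05,0,0,8,0,0],[0.05,0,0,7,0,0],[0,0,0,0,0,0],[0,0,0,0,0,0],[0,0,0,0,0,0]]';python3 plan.py .625 .1077 .1228 10
```

```text
time_s: 11.3
tool_pos: [0.6255, 0.107, 0.1228]
orientation: [-62.2, 89.7, -35.0]
contact_force: [-2.0, -0.4, 0.0]
grip_width: 0.107
t 11.3 pos [0.6255 0.107  0.1228] q [  2.8  19.   83.2  -0.2  77.6 -24.4] F [-2.  -0.4  0. ] M [-0.15  0.18 -0.01] g 0.107
xdir [ 0.004 -0.003 -1.   ] zhead 27.26
shift cm [ 0.    0.08 -0.01] rot [17.26  0.15  0.21]
time_s: 11.8
tool_pos: [0.6257, 0.107, 0.1227]
orientation: [-42.4, 89.7, -29.6]
contact_force: [-1.3, -0.2, 2.9]
grip_width: 0.108
t 11.8 pos [0.6257 0.107  0.1227] q [  2.8  19.   83.2  -0.2  77.5 -10. ] F [-1.3 -0.2  2.9] M [0.09 0.15 0.05] g 0.108
xdir [ 0.005 -0.003 -1.   ] zhead 12.83
shift cm [-0.01  0.09 -0.05] rot [2.83 0.24 0.21]
```

```bash
for i in 1; do python3 -m inch '[[0.02,0,0,3,0,0],[0.02,0,0,2,0,0],[0,0,0,0,0,0],[0,0,0,0,0,0],[0,0,0,0,0,0]]';python3 plan.py .625 .1077 .1228 10; python3 -m inch '[[0.02,0,0,2,0,0],[0,0,0,2,0,0],[0,0,0,0,0,0],[0,0,0,0,0,0],[0,0,0,0,0,0]]';python3 plan.py .625 .1077 .1228 10; done
```

```text
time_s: 12.3
tool_pos: [0.6256, 0.107, 0.1227]
orientation: [-38.1, 89.7, -29.7]
contact_force: [-1.2, -0.2, 3.0]
grip_width: 0.106
t 12.3 pos [0.6256 0.107  0.1227] q [ 2.8 19.  83.3 -0.2 77.5 -5.5] F [-1.2 -0.2  3. ] M [0.   0.33 0.04] g 0.106
xdir [ 0.005 -0.003 -1.   ] zhead 8.34
shift cm [-0.01  0.08 -0.05] rot [-1.66  0.25  0.2 ]
time_s: 12.8
tool_pos: [0.6256, 0.1071, 0.1227]
orientation: [-34.9, 89.7, -30.3]
contact_force: [-2.6, 0.9, 3.0]
grip_width: 0.107
t 12.8 pos [0.6256 0.1071 0.1227] q [ 2.9 19.  83.3 -0.2 77.5 -1.8] F [-2.6  0.9  3. ] M [-0.01  0.31  0.46] g 0.107
xdir [ 0.005 -0.003 -1.   ] zhead 4.65
shift cm [-0.01  0.06 -0.05] rot [-5.35  0.25  0.19]
```

```bash
python3 -m inch '[[0,0,0,0,0,0],[0,0,0,0,0,0],[0,0,0,0,0,0],[0,0,0,0,0,0],[0,0,0,0,0,0]]' 35; python3 plan.py; python3 -m inch '[[-1,0,0,0,0,0],[-1.5,0,0,0,0,0],[-2,0,0,0,0,0],[-3,0,0,0,0,0],[-2,0,0,0,0,0]]';python3 plan.py .44 -.007 .2 3.1
```

```text
time_s: 13.3
tool_pos: [0.6256, 0.107, 0.122]
orientation: [-36.1, 89.7, -31.4]
contact_force: [-0.2, 0.7, 0.9]
grip_width: 0.347
t 13.3 pos [0.6256 0.107  0.122 ] q [ 2.8 19.1 83.3 -0.2 77.4 -1.8] F [-0.2  0.7  0.9] M [-0.02  0.01 -0.03] g 0.347
xdir [ 0.004 -0.003 -1.   ] zhead 4.71
time_s: 13.8
tool_pos: [0.6243, 0.1072, 0.2221]
orientation: [-63.0, 89.8, -58.2]
contact_force: [-0.9, -0.0, -0.6]
grip_width: 0.35
t 13.8 pos [0.6243 0.1072 0.2221] q [ 2.9 15.9 75.6 -0.2 88.4 -1.8] F [-0.9 -0.  -0.6] M [-0.08  0.    0.04] g 0.35
xdir [ 0.002 -0.003 -1.   ] zhead 4.71
shift cm [  2.21  -9.87 -19.31] rot [1.61 0.09 0.17]
```

```bash
python3 -m inch '[[0,-2,-4,0.8,0,0],[0,-2,-4,0.8,0,0],[0,-2,-4,0,0,0],[0,-2,-4,0,0,0],[0,-1.9,-3.3,0,0,0]]' 60; python3 -m inch '[[0,0,0,0,0,0],[0,0,0,0,0,0],[0,0,0,0,0,0],[0,0,0,0,0,0],[0,0,0,0,0,0]]';python3 plan.py .4402 -.007 .2 3.1; python3 - <<'E'
from h import *
t=robot.read_camera("top");s=robot.read_camera("side")
cv2.imwrite("pics/top2.png",t);cv2.imwrite("pics/side2.png",s)
tile("pics/c6.png",crop(t,208,180,268,240,6),crop(s,225,195,305,255,5))
E
```

```text
time_s: 14.3
tool_pos: [0.4359, -0.0048, 0.23]
orientation: [-17.5, 89.2, -14.2]
contact_force: [1.3, -0.8, 0.7]
grip_width: 0.602
time_s: 14.8
tool_pos: [0.4348, -0.0058, 0.235]
orientation: [-17.2, 88.8, -14.1]
contact_force: [0.3, 1.2, -0.0]
grip_width: 0.6
t 14.8 pos [ 0.4348 -0.0058  0.235 ] q [-1.090e+01 -9.100e+00  1.005e+02 -1.000e-01  8.740e+01 -1.400e+01] F [ 0.3  1.2 -0. ] M [ 0.07 -0.    0.03] g 0.6
xdir [ 0.02  -0.005 -1.   ] zhead 3.16
shift cm [ 3.51 -0.13  0.46] rot [0.06 1.1  0.34]
```

View pics/c6.png

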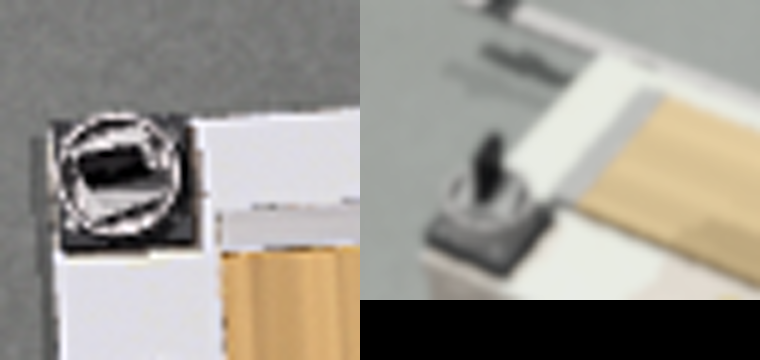

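The bolt is drawn in completely (top tile at about 210,215 shows nothing across the plank's corner), and the key stands in the lock, turned crosswise (115,165). Now the rib.

```bash
python3 -m inch '[[0,-0.1,0.5,0,1.1,0.3],[3,0,0,0,0,0],[3,0,0,0,0,0],[3,0,0,0,0,0],[0,0,0,0,0,0]]' 60; python3 plan.py .4402 -.007 .097 3.1
```

```text
time_s: 15.4
tool_pos: [0.442, -0.0063, 0.142]
orientation: [171.7, 89.7, 174.9]
contact_force: [0.0, 0.4, 0.6]
grip_width: 0.595
t 15.4 pos [ 0.442  -0.0063  0.142 ] q [-10.8  -4.1 107.   -0.   77.3 -14. ] F [0.  0.4 0.6] M [ 0.    0.04 -0.01] g 0.595
xdir [-0.005  0.    -1.   ] zhead 3.22
shift cm [ 4.51 -0.06 -0.16] rot [ 0.12 -0.27 -0.04]
```

```bash
python3 -m inch '[[2,0,-0.1,0,-0.3,0],[1.7,0,0,0,0,0],[0.5,0,0,0,0,0],[0,0,0,0,0,0],[0,0,0,0,0,0]]' 60; python3 plan.py .4402 -.007 .097 3.1
```

```text
time_s: 15.9
tool_pos: [0.4443, -0.0067, 0.1041]
orientation: [23.8, 89.9, 27.1]
contact_force: [0.3, -0.3, 0.2]
grip_width: 0.603
t 15.9 pos [ 0.4443 -0.0067  0.1041] q [-1.090e+01 -2.000e+00  1.098e+02  1.000e-01  7.220e+01 -1.410e+01] F [ 0.3 -0.3  0.2] M [ 0.   -0.01 -0.01] g 0.603
xdir [ 0.001  0.001 -1.   ] zhead 3.24
shift cm [ 0.71 -0.01 -0.41] rot [ 0.14  0.08 -0.03]
```

```bash
python3 -m inch '[[0.4,0,-0.4,0,0,0],[0.4,0,0,0,0,0],[0,0,0,0,0,0],[0,0,0,0,0,0],[0,0,0,0,0,0]]' 60; python3 plan.py .4402 -.007 .097 3.1
```

```text
time_s: 16.4
tool_pos: [0.4411, -0.0072, 0.0979]
orientation: [-2.7, 89.7, 0.5]
contact_force: [0.2, -0.4, -0.8]
grip_width: 0.601
t 16.4 pos [ 0.4411 -0.0072  0.0979] q [-1.100e+01 -2.200e+00  1.107e+02  1.000e-01  7.120e+01 -1.430e+01] F [ 0.2 -0.4 -0.8] M [-0.01 -0.   -0.01] g 0.601
xdir [ 0.004  0.    -1.   ] zhead 3.25
shift cm [ 0.09  0.02 -0.09] rot [0.15 0.26 0.01]
```

```bash
python3 -m inch '[[0,0,-0.05,0,0.2,0],[0,0,0,0,0,0],[0,0,0,0,0,0],[0,0,0,0,0,0],[0,0,0,0,0,0]]' 60; python3 plan.py .4402 -.007 .097 3.1;  python3 -m inch '[[0,0,0,0,0,0],[0,0,0,0,0,0],[0,0,0,0,0,0],[0,0,0,0,0,0],[0,0,0,0,0,0]]' 0; python3 -m inch '[[0,0,0,0,0,0],[0,0,0,0,0,0],[0,0,0,0,0,0],[0,0,0,0,0,0],[0,0,0,0,0,0]]' 0; python3 plan.py .4402 -.007 .097 3.1
```

```text
time_s: 16.9
tool_pos: [0.4407, -0.0072, 0.0981]
orientation: [-16.1, 90.0, -12.9]
contact_force: [-1.1, -0.3, 0.5]
grip_width: 0.604
t 16.9 pos [ 0.4407 -0.0072  0.0981] q [-11.   -2.1 110.6  -0.   71.5 -14.2] F [-1.1 -0.3  0.5] M [0.02 0.07 0.01] g 0.604
xdir [ 0.001 -0.    -1.   ] zhead 3.25
shift cm [ 0.11  0.02 -0.05] rot [0.15 0.05 0.01]
time_s: 17.4
tool_pos: [0.4408, -0.0072, 0.0983]
orientation: [-16.3, 89.9, -13.1]
contact_force: [-0.6, -0.5, -0.0]
grip_width: 0.201
time_s: 17.9
tool_pos: [0.4408, -0.0072, 0.0983]
orientation: [-16.4, 89.9, -13.1]
contact_force: [-0.0, -0.9, 0.6]
grip_width: 0.2
t 17.9 pos [ 0.4408 -0.0072  0.0983] q [-11.   -2.1 110.6  -0.   71.5 -14.2] F [-0.  -0.9  0.6] M [0.01 0.04 0.02] g 0.2
xdir [ 0.001 -0.    -1.   ] zhead 3.24
shift cm [ 0.13  0.02 -0.06] rot [0.14 0.06 0.02]
```

```bash
python3 -m inch '[[0,0,0.4,0,0,0],[0.02,0,0.6,0,0,0],[0.02,0,0.6,0,0,0],[0,0,0.4,0,0,0],[0,0,0,0,0,0]]'; python3 plan.py .5750 .0001 .0983 3.2
```

```text
time_s: 18.4
tool_pos: [0.4616, -0.0061, 0.0983]
orientation: [-126.3, 90.0, -123.0]
contact_force: [0.8, -0.6, 2.1]
grip_width: 0.203
t 18.4 pos [ 0.4616 -0.0061  0.0983] q [-10.3   0.5 108.   -0.   71.5 -13.5] F [ 0.8 -0.6  2.1] M [-0.04 -0.15 -0.03] g 0.203
xdir [-0.    -0.001 -1.   ] zhead 3.25
shift cm [-1.000e-02 -2.000e-02  1.136e+01] rot [ 0.05 -0.02  0.03]
```

```bash
python3 -m inch '[[0.02,0,0.8,0,0,0],[0.02,0,0.8,0,0,0],[0.02,0,0.8,0,0,0],[0.02,0,0.8,0,0,0],[0,0,0,0,0,0]]'; python3 plan.py .5750 .0001 .0983 3.2;python3 -m inch '[[0.02,0,0.8,0,0,0],[0.02,0,0.8,0,0,0],[0.02,0,0.8,0,0,0],[0.02,0,0.8,0,0,0],[0,0,0,0,0,0]]'; python3 plan.py .5750 .0001 .0983 3.2
```

```text
time_s: 18.9
tool_pos: [0.4942, -0.0042, 0.0983]
orientation: [-145.1, 89.9, -141.9]
contact_force: [2.9, -0.5, 0.6]
grip_width: 0.2
t 18.9 pos [ 0.4942 -0.0042  0.0983] q [-9.400e+00  4.400e+00  1.039e+02 -1.000e-01  7.170e+01 -1.260e+01] F [ 2.9 -0.5  0.6] M [ 0.07 -0.69  0.  ] g 0.2
xdir [-0.001 -0.001 -1.   ] zhead 3.25
shift cm [-0.01 -0.03  8.09] rot [ 0.05 -0.07  0.05]
time_s: 19.4
tool_pos: [0.5261, -0.0023, 0.0984]
orientation: [-155.0, 89.9, -151.7]
contact_force: [2.3, 0.5, 0.9]
grip_width: 0.199
t 19.4 pos [ 0.5261 -0.0023  0.0984] q [ -8.6   8.1  99.8  -0.1  72.2 -11.8] F [2.3 0.5 0.9] M [ 0.05 -0.71  0.01] g 0.199
xdir [-0.002 -0.001 -1.   ] zhead 3.26
shift cm [-0.   -0.04  4.9 ] rot [ 0.06 -0.12  0.06]
```

```bash
python3 -m inch '[[0.02,0,0.8,0,-0.1,0],[0.02,0,0.8,0,0,0],[0.02,0,0.8,0,0,0],[0.02,0,0.8,0,0,0],[0,0,0,0,0,0]]'; python3 -m inch '[[0,0,0.7,0,-0.05,0],[0,0,0,0,0,0],[0,0,0,0,0,0],[0,0,0,0,0,0],[0,0,0,0,0,0]]'; python3 plan.py .5750 .0001 .0983 3.2; python3 - <<'E'
from h import *
t=robot.read_camera("top");s=robot.read_camera("side")
cv2.imwrite("pics/top3.png",t);cv2.imwrite("pics/side3.png",s)
tile("pics/c7.png",crop(t,240,150,310,215,5),crop(s,235,175,310,245,5.5))
E
```

```text
time_s: 19.9
tool_pos: [0.5576, -0.0004, 0.0983]
orientation: [-153.1, 89.9, -149.8]
contact_force: [3.4, -0.4, 2.2]
grip_width: 0.198
time_s: 20.4
tool_pos: [0.5643, -0.0, 0.0983]
orientation: [-122.1, 89.9, -118.8]
contact_force: [2.5, 1.1, 0.3]
grip_width: 0.199
t 20.4 pos [ 0.5643 -0.      0.0983] q [ -7.8  12.4  94.7  -0.1  72.9 -11. ] F [2.5 1.1 0.3] M [ 0.12 -0.45 -0.02] g 0.199
xdir [-0.001 -0.001 -1.   ] zhead 3.27
shift cm [ 0.   -0.05  1.07] rot [ 0.07 -0.04  0.06]
```

View pics/c7.png

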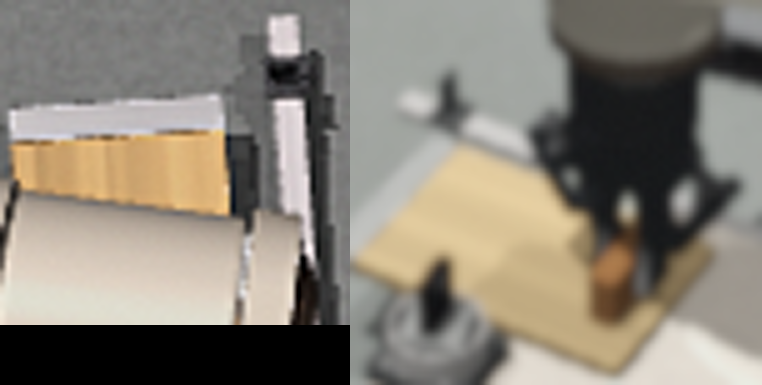

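```bash
python3 - <<'E'
from fit import *
q=[.6614,.0045,np.radians(3.1)]
def toP(X): c,s=np.cos(q[2]),np.sin(q[2]); d=X[:,:2]-q[:2]; return np.c_[c*d[:,0]+s*d[:,1],-s*d[:,0]+c*d[:,1]]
g=lambda p:(np.array(p)+.5)/5-.5+[240,150]
print("front corners plinth",toP(back("top",g([(9,109),(221,95)]),.082)).round(4))
fx=.0884; B=lambda L,Wd,z0,z1:np.array([[fx+sx*L/2,-.096+sy*Wd/2,z] for z in(z0,z1) for sx,sy in((1,1),(1,-1),(-1,-1),(-1,1))])
plank=np.array([[.0884-.0107,y,z] for y,z in((.06,.082),(-.06,.082),(-.06,.07),(.06,.07))])
out=[]
for n,(x0,y0,x1,y1),k in(("top",(280,148,306,184),15),("side",(240,182,266,208),15)):
    c=crop(cv2.imread(f"pics/{n}3.png"),x0,y0,x1,y1,k)
    for b,col in((B(.022,.026,.064,.07),(0,255,255)),(B(.004,.016,.07,.1),(0,0,255))):
        p=np.int32((proj(n,W(b,q))-[x0,y0]+.5)*k)
        for f in([0,1,2,3],[4,5,6,7]): cv2.polylines(c,[p[f]],True,col,1)
        for i in range(4): cv2.line(c,tuple(map(int,p[i])),tuple(map(int,p[i+4])),col,1)
    p=np.int32((proj(n,W(plank,q))-[x0,y0]+.5)*k); cv2.polylines(c,[p],True,(0,255,0),1)
    out.append(c)
tile("pics/c8.png",*out)
E
```

```text
front corners plinth [[ 0.0767  0.0621]
 [ 0.0772 -0.0572]]
```

View pics/c8.png

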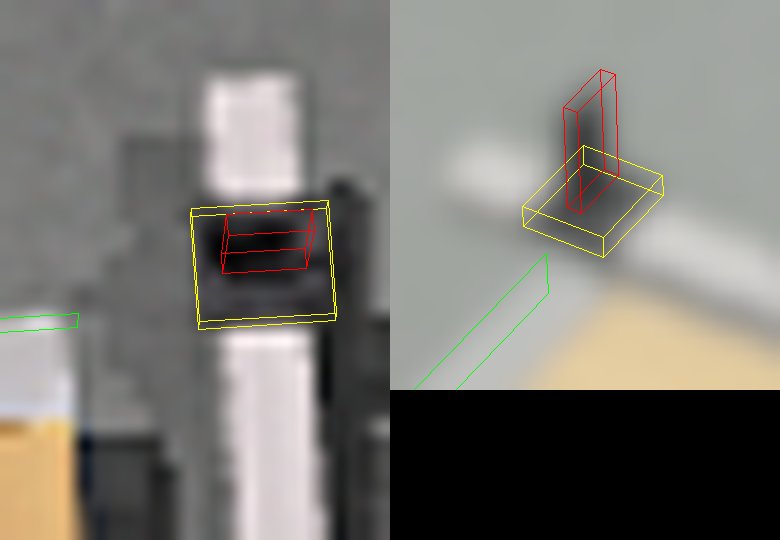

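```bash
python3 - <<'E'
from fit import *
q=[.6614,.0045,np.radians(3.1)]
im=cv2.imread("pics/top3.png").mean(2)
from scipy.ndimage import map_coordinates as mc
def prof(y,z,xs,dy):  # mean intensity along plinth x at height z
    o=0
    for d in dy:
        p=proj("top",W(np.c_[xs,0*xs+y+d,0*xs+z],q)); o=o+mc(im,[p[:,1],p[:,0]],order=1)
    return o/len(dy)
xs=np.arange(.060,.096,.001); P=prof(0,.082,xs,np.linspace(-.03,.05,30)); print("plank",list(zip((xs*1000).round().astype(int).tolist(),P.round().astype(int).tolist())))
xs=np.arange(.07,.112,.001); P=prof(-.094,.1,xs,np.linspace(-.004,.004,7)); print("fin@z.1",list(zip((xs*1000).round().astype(int).tolist(),P.round().astype(int).tolist())))
b=proj("top",W([(.0884-.002,-.094,.07)],q)); X=back("top",b,.1)-[*q[:2],0]; print("fin rear-bottom appears at x=",X[0,0]*.9985+X[0,1]*.054, "for fx .0884")
E
```

```text
plank [(60, 191), (61, 195), (62, 194), (63, 195), (64, 195), (65, 194), (66, 194), (67, 194), (68, 194), (69, 194), (70, 193), (71, 192), (72, 191), (73, 191), (74, 193), (75, 194), (76, 186), (77, 166), (78, 142), (79, 129), (80, 124), (81, 122), (82, 122), (83, 122), (84, 123), (85, 124), (86, 123), (87, 123), (88, 122), (89, 122), (90, 122), (91, 123), (92, 123), (93, 124), (94, 124), (95, 124)]
fin@z.1 [(70, 91), (71, 79), (72, 66), (73, 63), (74, 64), (75, 66), (76, 57), (77, 45), (78, 33), (79, 30), (80, 28), (81, 25), (82, 20), (83, 16), (84, 13), (85, 17), (86, 20), (87, 27), (88, 40), (89, 53), (90, 70), (91, 95), (92, 119), (93, 148), (94, 180), (95, 212), (96, 219), (97, 219), (98, 218), (99, 217), (100, 216), (101, 214), (102, 213), (103, 213), (104, 212), (105, 212), (106, 212), (107, 212), (108, 213), (109, 213), (110, 213), (111, 215)]
fin rear-bottom appears at x= 0.07923809698242626 for fx .0884
```

```bash
cat > mfit.py <<'E'
from fit import *
from scipy.optimize import minimize, nnls
q=[.6614,.0045,np.radians(3.1)]
def box(x,y,L,Wd,z0,z1):
    c=lambda sx,sy,z:(x+sx*L/2,y+sy*Wd/2,z)
    s=[[c(1,-1,z0),c(1,1,z0),c(1,1,z1),c(1,-1,z1)],[c(-1,-1,z0),c(-1,1,z0),c(-1,1,z1),c(-1,-1,z1)],
       [c(-1,1,z0),c(1,1,z0),c(1,1,z1),c(-1,1,z1)],[c(-1,-1,z0),c(1,-1,z0),c(1,-1,z1),c(-1,-1,z1)]]
    return s,[c(1,1,z1),c(1,-1,z1),c(-1,-1,z1),c(-1,1,z1)]
def go(n,win,img):
    x0,y0,x1,y1=win; k=8; I=cv2.imread(img).mean(2)[y0:y1,x0:x1]; _,_,R,t=cam(n); C=-R.T@t
    cp=toP(C)
    def model(p):
        fx,fy,du,dv,bw,sg,off=p
        lab=np.zeros(((y1-y0)*k,(x1-x0)*k),np.uint8)
        def draw(F,l): cv2.fillPoly(lab,[np.int32(((proj(n,W(F,q))+[du,dv])-[x0,y0]+.5)*k*16)],l,shift=4)
        for (bx,by,L,Wd,z0,z1),l in(((.0,-.096,.25,bw,.04,.064),1),((fx+off,fy,.022,.026,.064,.07),3),((fx,fy,.004,.016,.07,.1),5)):
            s,tp=box(bx,by,L,Wd,z0,z1)
            # back-facing sides are overdrawn by front ones/top; draw only sides facing the camera
            vis=[cp[0]>bx+L/2,cp[0]<bx-L/2,cp[1]>by+Wd/2,cp[1]<by-Wd/2]
            for f,v in zip(s,vis):
                if v: draw(f,l)
            draw(tp,l+1)
        M=[cv2.resize(cv2.GaussianBlur((lab==l).astype(np.float32),(0,0),abs(sg)*k+.1),(x1-x0,y1-y0),interpolation=cv2.INTER_AREA).ravel() for l in range(7)]
        A=np.array(M).T; c,r=nnls(A,I.ravel()); return r,c
    best=None
    for f0 in(.084,.088,.092):
        o=minimize(lambda p:model(p)[0],[f0,-.095,0,0,.018,.5,0],method="Nelder-Mead",options=dict(maxiter=900,initial_simplex=np.array([[f0,-.095,0,0,.018,.5,0]]+[list(np.array([f0,-.095,0,0,.018,.5,0])+np.eye(7)[i]*[.004,.003,.5,.5,.003,.3,.002][i]) for i in range(7)])))
        print(n,f0,o.x.round(4),round(o.fun,1),model(o.x)[1].round())
def toP(X): c,s=np.cos(q[2]),np.sin(q[2]); d=X[:2]-np.array(q[:2]); return np.array([c*d[0]+s*d[1],-s*d[0]+c*d[1]])
if __name__=="__main__":
    go("top",(287,149,303,172),"pics/top0.png"); go("side",(242,185,264,204),"pics/side0.png")
E
timeout 400 python3 mfit.py
```

```text
Traceback (most recent call last):
  File "mfit.py", line 31, in <module>
    go("top",(287,149,303,172),"pics/top0.png"); go("side",(242,185,264,204),"pics/side0.png")
    ~~^^^^^^^^^^^^^^^^^^^^^^^^^^^^^^^^^^^^^^^^^
  File "mfit.py", line 27, in go
    o=minimize(lambda p:model(p)[0],[f0,-.095,0,0,.018,.5,0],method="Nelder-Mead",options=dict(maxiter=900,initial_simplex=np.array([[f0,-.095,0,0,.018,.5,0]]+[list(np.array([f0,-.095,0,0,.018,.5,0])+np.eye(7)[i]*[.004,.003,.5,.5,.003,.3,.002][i]) for i in range(7)])))
  File "mfit.py", line 27, in <lambda>
    o=minimize(lambda p:model(p)[0],[f0,-.095,0,0,.018,.5,0],method="Nelder-Mead",options=dict(maxiter=900,initial_simplex=np.array([[f0,-.095,0,0,.018,.5,0]]+[list(np.array([f0,-.095,0,0,.018,.5,0])+np.eye(7)[i]*[.004,.003,.5,.5,.003,.3,.002][i]) for i in range(7)])))
                        ~~~~~^^^
  File "mfit.py", line 22, in model
    draw(tp,l+1)
    ~~~~^^^^^^^^
  File "mfit.py", line 15, in draw
    def draw(F,l): cv2.fillPoly(lab,[np.int32(((proj(n,W(F,q))+[du,dv])-[x0,y0]+.5)*k*16)],l,shift=4)
                                                ~~~~^^^^^^^^^^
  File "h.py", line 6, in proj
    m,k,R,t=cam(n); X=np.atleast_2d(np.asarray(X,float))
            ~~~^^^
  File "h.py", line 4, in cam
    i=robot.camera_info(n); return i["mtx"],float(i["k1"]),np.array(i["R"]),np.array(i["t"])
ValueError: time passes only in moves, steps and waits
```

```bash
sed -i 's/^def cam/import functools\n@functools.cache\ndef cam/' h.py; timeout 500 python3 mfit.py; python3 plan.py
```

```text
top 0.084 [ 0.0869 -0.0967  0.1726 -0.0687  0.0143  0.496   0.0018] 294.5 [108. 292. 220.   0.  47.  26.  45.]
top 0.088 [ 0.0874 -0.0982 -0.3174  0.121   0.0172  0.4282  0.0021] 294.7 [109.  44. 218.   0.  48.  26.  46.]
top 0.092 [ 8.950e-02 -9.590e-02  3.753e-01  2.326e-01  1.400e-02  6.343e-01
  1.000e-04] 321.3 [109. 350. 221.   0.  45.  20.  49.]
side 0.084 [ 8.520e-02 -9.120e-02 -4.956e-01 -2.050e-01  1.540e-02  8.521e-01
  3.000e-04] 80.2 [157. 150. 208. 124.  86.  61.  90.]
side 0.088 [ 8.750e-02 -9.110e-02 -5.620e-02 -8.990e-02  1.550e-02  8.731e-01
 -7.000e-04] 78.9 [157. 149. 209. 129.  83.  61. 103.]
side 0.092 [ 8.710e-02 -9.020e-02  1.270e-02 -1.433e-01  1.510e-02  8.642e-01
 -3.000e-04] 79.4 [157. 150. 210. 133.  84.  60.  93.]
t 20.5 pos [ 0.5643 -0.      0.0984] q [ -7.8  12.4  94.7  -0.1  72.9 -11. ] F [1.9 0.5 1. ] M [ 0.05 -0.38 -0.02] g 0.204
xdir [-0.001 -0.001 -1.   ] zhead 3.27
```

```bash
python3 -m inch '[[0.02,0,0.5,0,0,0],[0,0,0.5,0,0,0],[0,0,0,0,0,0],[0,0,0,0,0,0],[0,0,0,0,0,0]]'; python3 plan.py .5743 .0002 .0983 3.2;  python3 - <<'E'
from h import *
t=robot.read_camera("top");s=robot.read_camera("side")
cv2.imwrite("pics/top4.png",t);cv2.imwrite("pics/side4.png",s)
tile("pics/c9.png",crop(t,208,150,310,225,4),crop(s,235,175,310,245,5))
from fit import *
from scipy.ndimage import map_coordinates as mc
q=[.6614,.0045,np.radians(3.1)]; im=t.mean(2); xs=np.arange(.075,.1,.0005)
for y0,y1 in((-.055,-.02),(-.02,.02),(.02,.055)):
    o=0
    for d in np.linspace(y0,y1,20):
        p=proj("top",W(np.c_[xs,0*xs+d,0*xs+.082],q)); o=o+mc(im,[p[:,1],p[:,0]],order=1)/20
    print(y0,"front edge x",xs[np.nonzero(o<(o[0]+122)/2)[0][0]])
E
```

```text
time_s: 21.0
tool_pos: [0.5736, 0.0005, 0.0985]
orientation: [-161.2, 89.8, -157.9]
contact_force: [0.9, 0.2, 2.2]
grip_width: 0.202
t 21.0 pos [5.736e-01 5.000e-04 9.850e-02] q [ -7.6  13.5  93.3  -0.1  73.4 -10.8] F [0.9 0.2 2.2] M [ 0.1  -0.29  0.04] g 0.202
xdir [-0.003 -0.001 -1.   ] zhead 3.27
shift cm [ 0.02 -0.04  0.07] rot [ 0.07 -0.18  0.06]
-0.055 front edge x 0.08700000000000001
-0.02 front edge x 0.08700000000000001
0.02 front edge x 0.08650000000000001
```

View pics/c9.png

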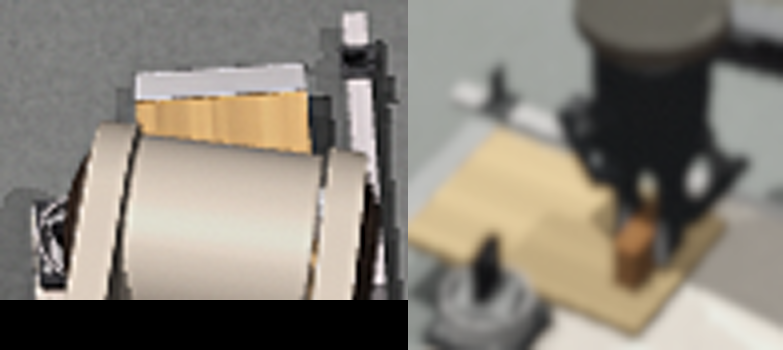

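```bash
python3 -m inch '[[0.03,0,0.04,0,-0.18,0],[0,0,0,0,0,0],[0,0,0,0,0,0],[0,0,0,0,0,0],[0,0,0,0,0,0]]'; python3 plan.py .5743 .0002 .0983 3.2
```

```text
time_s: 21.6
tool_pos: [0.5736, 0.0005, 0.0983]
orientation: [-101.6, 89.9, -98.4]
contact_force: [1.1, 0.1, 3.0]
grip_width: 0.203
t 21.6 pos [5.736e-01 5.000e-04 9.830e-02] q [ -7.6  13.4  93.4  -0.1  73.1 -10.9] F [1.1 0.1 3. ] M [ 0.06 -0.17 -0.04] g 0.203
xdir [-0.    -0.001 -1.   ] zhead 3.27
shift cm [-0.   -0.04  0.07] rot [ 0.07 -0.01  0.06]
```

```bash
python3 -c "
from rig import robot
print(robot.job_done())"
```

```text
the job is handed in; nothing more can be done
None
```

I took the key from its holder, pushed it fully into the lock and turned it clockwise to the stop. Then I slid the plank out to the marker and handed in the job at about 22 s, still gripping the plank's rib.

**Key and lock:**
- The key's shoulder touched down within 0.1 mm of the expected height.
- It turned about 88° in all, and at the end the turning moment rose to 0.46 N m, which I took as the stop.
- The picture afterwards showed the bolt drawn in and the key standing in the lock.

**Plank:**
- It stayed flat while sliding. The tool height was the same at the end as when I gripped the rib (0.0983 m), tilt was under 0.1°, and it was pressing down with about 3 N.
- The last picture put its front edge at 86.5–87 mm beyond the plinth's front edge.

**Marker:** The fin's position was the least certain measurement. My first estimate was 88.4 mm; the model fits gave mostly 87–87.5 mm, with outliers from 85.2 to 89.5 mm, and I used 87.5 mm. Front edge and fin should therefore be level to about 1 mm, possibly 2 mm.

The marker and the other objects were not touched, as far as the forces and the parts of the pictures I checked show.

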